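Check a bush's bore with a go / no-go plug gauge

ROBOT

A 7-joint arm with a two-finger parallel gripper is mounted at the origin on a cart in front of the work surface, level with it; the furniture and walls round the work are solid. World frame = base frame: x ahead of the robot, y to its left, z up, the work surface at z = 0. Lengths are in m, angles in rad, forces in N, time in s.
With the tool pointing down it reaches from about 0.4 to 0.85 m from the base axis. Payload 10.4 kg.
Tool frame: the origin (TCP) lies at the very end of the fingers, on their centre line; the grasp point (between the pads) lies 19 mm behind it; z points along the fingers, y is the line along which they close (so a half turn about z gives the same grasp; the last joint's range is limited). The gripper opens to 87 mm and grips with 3 to 60 N. Pads are 19 mm wide; open, the fingers measure 117 mm over their backs; the gripper's body (75 mm by 190 mm) begins 51 mm behind the grasp point.
Start: joints at [1.088, 0.332, -0.065, 1.46, 0.022, 1.35, -0.088], TCP at [0.277, -0.56, 0.223] pointing down, gripper open.
Joint ranges: [-2.6, 2.6], [-0.5, 2.12], [-1.47, 1.34], [0.16, 2.42], [-1.27, 4.41], [0.06, 2.06], [-2.6, 2.6]. Speed limits (rad/s): [2.22, 2.22, 2.79, 2.79, 3.14, 3.14, 3.14].

INTERFACE

Orientations are given as a unit quaternion [x, y, z, w].
In Python, from bench import r gives the robot as it stands.
- The arm moves only by the shell command python3 -m crank 'ROWS' [FORCE]. ROWS is JSON, a list that holds one entry, the list of rows, each a list of 5 numbers: the shift along the tool's x, y, z in mm, then the turn about the tool's z in degrees, then the opening, from -1 (shut) to 1 (fully open). A call has 1 to 20 rows; each row is the pose to reach, as a shift and turn from the pose commanded when the call began, along the tool's axes at that moment; what a row does not reach only later rows make up. A row lasts 1/10 s, in which the tool goes at most 50 mm and 8.59 degrees, less where a joint would pass 70% of its speed; a pose out of reach is approached as far as the arm can. A call with a gripper value outside its range is refused whole. The fingers move at their own pace and stop on an object; FORCE is the grip in N (left out, the last holds). Time passes only in rows, so rows that repeat a pose let the fingers close. It gives the time, the measured TCP pose, the force, the opening and the grip force at its end, in the units of the state.
- r.read_state(): the state, without advancing time (a new reading comes with each control period).
- r.camera(name): name is "scene" or "top"; returns a dict with "image" (384x512x3 uint8, red, green, blue), "vfov" (degrees; the focal length in pixels is half the picture's height over the tangent of half this angle, whatever the lens; pixels are square), "cx", "cy" (the principal point, pixels), "eye" and "attitude" of the camera in the world. Camera axes: x right, y down, z forward; pixel columns grow to the right and rows downward; lengths in m; the calibration is good to about 2 mm. A picture is of the moment at which its call begins. There is no depth.
- r.close_job(): hands the job in; it is judged then, once.
The state is a dict: "time": time; "joint_positions": joint angles; "joint_vel": joint speeds; "joint_torque": joint torques, N m; "ee_pos": TCP position; "eef_rot": TCP orientation; "ft_force": force on the tool from outside, world axes, zero at the start; "torque": the same for the moment, N m; "width": finger opening in m; "grip_force": force on a finger pad.
Only numpy, scipy, OpenCV 4.12 (cv2) and the standard library are available. Lean on these libraries where they do the work, as an engineer would, in place of code of your own. Each camera call takes 0.05 s, during which the arm holds its last target. There are 200 camera calls.

TASK

Check the bore of the bush in the upright housing with the double-ended plug gauge: take the gauge from its V-cradle and slide its long go end into the bore, either face will do, until the hexagonal handle is fully home against the bush. Draw it out, then set the short no-go end into either mouth of the bore and press it steadily, with about 10 N for a second, to confirm that it is refused. Lay the gauge back in its cradle; work gently, never pressing the gauge on the housing or bush with more than 60 N, and leave the other things alone.

Things in the scene. Friction and masses are not known exactly. Their poses are not given: they have to be found in the camera images.
- gauge: double-ended plug gauge, 135 mm long, 0.2 kg, lying level in the cradle. Middle: hexagonal grey metal handle 84 mm long, 30 mm across flats, two flats upright at its sides (grip there from above), an edge downward. Long go end at +x, short no-go end at -x. Origin: middle of the handle, on the axis; x runs along the axis to the go end
- go_tip (a point): centre of the go end's end face, on the gauge's axis, 76 mm from its origin. The go plug is round, 20 mm in diameter, 34 mm long, its edge sharp. When it is home the handle's end face stops against the bush, the gauge's origin 64 mm from the bore's middle
- nogo_tip (a point): centre of the end face of the no-go's locating nose, 59 mm from the gauge's origin. The nose is 18.2 mm in diameter, 5 mm long; behind it the no-go plug is 26 mm in diameter, 12 mm long. Refused, the 26 mm shoulder stops on the bush with the nose 5 mm inside, the gauge's origin 76 mm from the bore's middle
- housing: fixed grey upright housing: plate 32 mm thick (along its x), 84 mm wide (y), top 113 mm above the worktop, foot 72 x 124 x 12 mm. Origin: middle of the foot's underside. A round steel bush, 60 mm in diameter, goes through it, its flat faces 22 mm either side of the middle. Its bore runs level along x, open at both faces, 21.2 mm in diameter, edges sharp
- bore (a point): nominal middle of the bore, 75 mm above the worktop, axes as the housing's. The bush was bolted up by eye: the true bore is parallel to the housing's x but its axis lies up to 2.5 mm off this point along the housing's y and up to 2.5 mm off in height, differently each time: find it by feel. The bush is held tight and does not give
- cradle: fixed wooden V-cradle: base 112 x 66 x 8 mm with two V-notched uprights 36 mm either side of its middle along its x, 9 mm thick, tops about 38 mm high, 44 mm wide. Origin: middle of the underside
- seat (a point): point 45 mm above the cradle's origin where the gauge's origin lies when it rests in both V notches; x runs along the resting gauge's axis
- supply_box: tall fixed cardboard box with a red lid behind the cradle, 206 x 231 mm, 218 mm high: keep the arm clear of it. Origin under its middle
- key_tin: fixed green cash tin behind the housing, 155 x 205 mm, 108 mm high over its handle. Origin under its middle
- bench_vice: fixed blue bench vice in front of the housing's left side, about 120 x 95 mm, 120 mm high. Origin near the middle of its underside
- padlock_2: grey padlock lying flat, 72 x 50 x 14 mm, loose bystander. Origin at the middle of its underside
- marker_2: marker pen lying down, 129 x 17 x 17 mm, loose bystander. Origin under its middle
- carton_4: small carton, 40 x 60 x 28 mm, loose bystander. Origin under its middle
- torch: black torch lying down, 111 x 36 x 36 mm, loose bystander. Origin under its middle
- screwdriver_2: screwdriver lying down, 168 x 25 x 25 mm, loose bystander. Origin under its middle

How it is judged:
By the outcome, as a careful person would: the job done as asked, in the order asked, and still so for the second after the job is handed in, with the robot touching nothing.
It also fails if it takes over 72 s, if anything falls off the work surface, if the arm or the gripper's body presses on something with over 40 N, if the wrist force passes 120 N, or if a joint passes its speed limit or range.

## Working session

There is one attempt and no reset: what is moved stays moved. The work goes in short steps, Python scripts to look and compute and a shell command to move; the robot and the scene stay as the last step left them, time stands still between calls to the robot, and variables do not carry over. Pictures are saved under pics/ and viewed, at most 13 in all, crops included, and the job is handed in when it is done.

```bash
ls; mkdir -p pics; python3 - <<'E'
from bench import r
import cv2
print(r.read_state())
for n in("scene","top"):
    c=r.camera(n); print(n,{k:v for k,v in c.items() if k!="image"})
    cv2.imwrite(f"pics/{n}0.png",c["image"][:,:,::-1])
E
```

```text
pics
{'time': 0.0, 'joint_positions': array([ 1.08840552,  0.3328951 , -0.06469956,  1.46094444,  0.02160691,
        1.34987308, -0.08854861]), 'joint_vel': array([-9.62353434e-04, -4.92107403e-04, -4.16622439e-04,  6.75930025e-04,
       -3.74815716e-03,  7.67620071e-04, -2.43488530e-05]), 'joint_torque': array([-6.68290941e-04, -6.23246455e+01,  2.38553574e-02, -3.89899921e+01,
       -6.16010372e-02,  3.95619997e-02,  1.51703102e-04]), 'ee_pos': array([ 0.27717415, -0.55975288,  0.22173794]), 'eef_rot': array([ 9.73693003e-01,  2.27862742e-01, -1.96918415e-04, -6.84331851e-04]), 'ft_force': array([-0.75474391,  0.17643231,  0.33535767]), 'torque': array([-0.0194471 ,  0.01048149, -0.00379198]), 'grip_force': 0.0, 'width': 0.08720827020167692}
scene {'vfov': 47.869360114114585, 'cx': 252.75341034885528, 'cy': 190.41426555103638, 'eye': array([-0.16123433, -0.69384794,  0.4875041 ]), 'attitude': array([ 0.75376194, -0.39946605,  0.23762542, -0.46454707])}
top {'vfov': 57.56985484535866, 'cx': 258.92612174979786, 'cy': 190.5563892423476, 'eye': array([ 0.40194491, -0.20434648,  1.03170984]), 'attitude': array([-0.70249758,  0.70869177, -0.04543393,  0.04678554])}
```

View pics/top0.png

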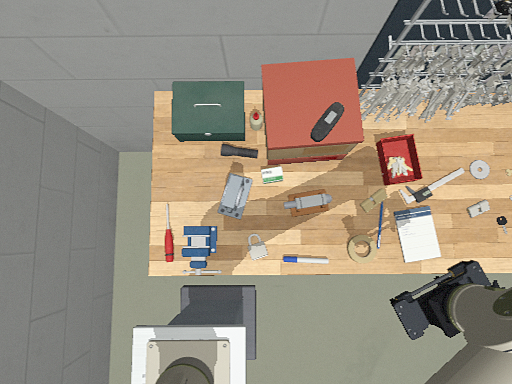

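View pics/scene0.png

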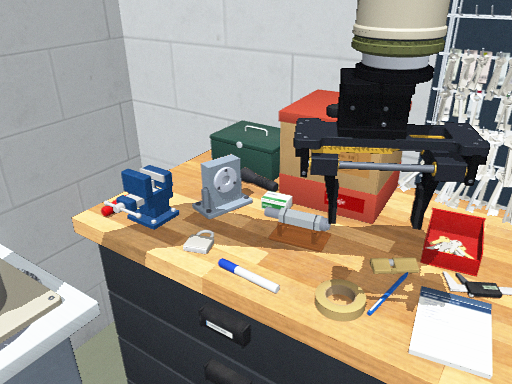

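Top view: gauge at about (307,202) on its cradle, housing at (235,196), vice at (200,241), box behind the cradle, tin behind the housing. Next I'll take enlarged crops.

```bash
cat > h.py <<'E'
import numpy as np, cv2
from scipy.spatial.transform import Rotation as R
from bench import r
def cam(n):
    c=r.camera(n); c["f"]=c["image"].shape[0]/2/np.tan(np.radians(c["vfov"]/2)); c["R"]=R.from_quat(c["attitude"]).as_matrix(); return c
def cast(c,u,v,z):
    d=c["R"]@np.array([(u-c["cx"])/c["f"],(v-c["cy"])/c["f"],1]); return c["eye"]+d*(z-c["eye"][2])/d[2]
def proj(c,p):
    q=c["R"].T@(np.asarray(p)-c["eye"]); return np.array([c["cx"],c["cy"]])+c["f"]*q[:2]/q[2]
def crop(c,u0,v0,u1,v1,k,name,step=10):
    i=cv2.resize(c["image"][v0:v1,u0:u1,::-1],None,fx=k,fy=k,interpolation=cv2.INTER_CUBIC)
    for u in range(-(-u0//step)*step,u1,step): cv2.line(i,(int((u-u0)*k),0),(int((u-u0)*k),6 if u%50 else 14),(0,0,255),1)
    for v in range(-(-v0//step)*step,v1,step): cv2.line(i,(0,int((v-v0)*k)),(6 if v%50 else 14,int((v-v0)*k)),(0,0,255),1)
    cv2.imwrite("pics/"+name,i)
E
python3 - <<'E'
from h import *
c=cam("top"); crop(c,200,135,350,245,5,"t1.png")
s=cam("scene"); crop(s,180,135,340,255,5,"s1.png")
E
```

```text
(no output)
```

View pics/t1.png

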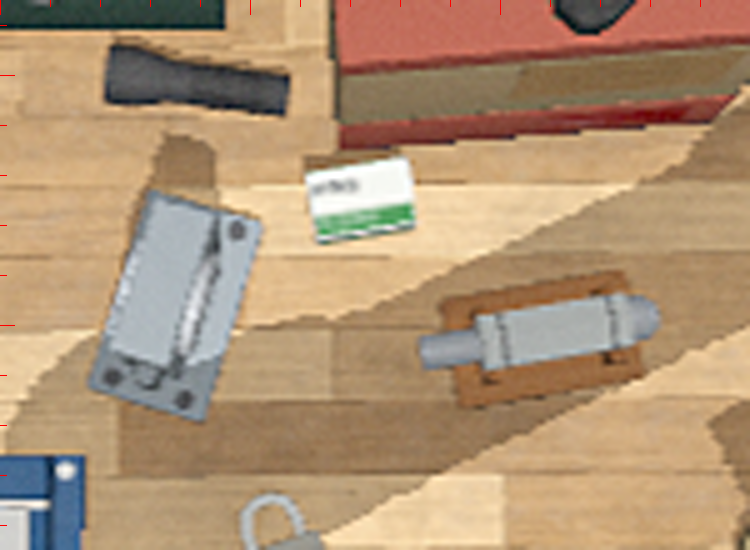

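View pics/s1.png

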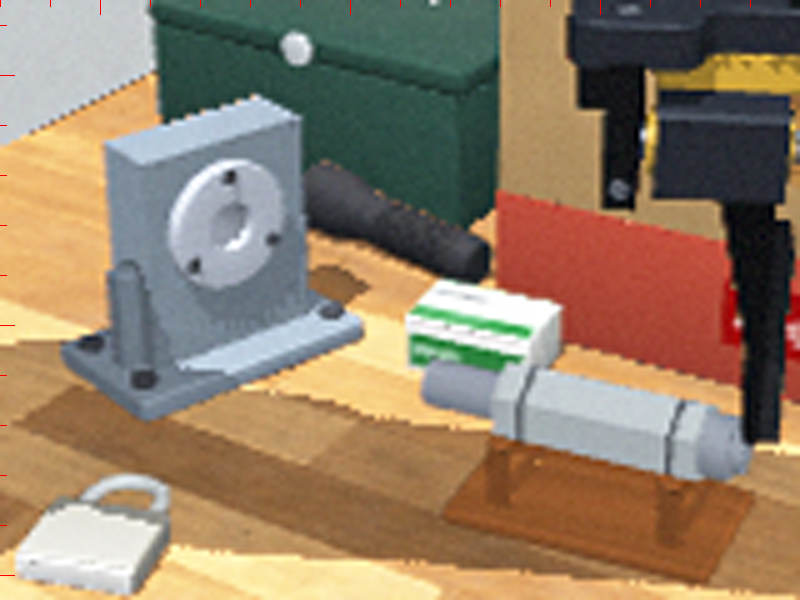

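The crops show the go end pointing left, towards the housing: its tip is at top pixel (284.4,205.4) and the handle's centre at about (310.7,201.3). The housing foot's corners are at (230,173), (252.4,179.4), (241,219) and (218,212). In the scene view the bore is at about (226,179.5).

```bash
python3 - <<'E'
from h import *
np.set_printoptions(precision=4,suppress=True)
c=cam("top"); s=cam("scene")
T=lambda x,y,z:cast(c,200+x/5,135+y/5,z)
S=lambda x,y,z:cast(s,180+x/5,135+y/5,z)
tip=T(422,352,.045);a=T(481,343,.045);b=T(627,320,.045);n=T(660,316,.045)
print("tip",tip,"a",a,"b",b,np.linalg.norm((a-b)[:2]),"mid",(a+b)/2,"yaw",np.degrees(np.arctan2(*(a-b)[[1,0]])), "tip-mid",np.linalg.norm(tip-(a+b)/2), np.degrees(np.arctan2(*(tip-(a+b)/2)[[1,0]])))
k=[T(*p,.008) for p in((443,300),(622,271),(643,377),(460,408))]
print("cradle",np.mean(k,0),[np.linalg.norm(k[i]-k[i-1]) for i in range(4)],[np.degrees(np.arctan2(*(k[i]-k[j])[[1,0]])) for i,j in((0,1),(3,2))])
f=[T(*p,.012) for p in((150,190),(262,222),(205,420),(90,385))]
print("foot",f,np.mean(f,0),[np.linalg.norm(f[i]-f[i-1]) for i in range(4)],[np.degrees(np.arctan2(*(f[i]-f[j])[[1,0]])) for i,j in((0,1),(3,2),(1,2))])
g=[S(*p,.012) for p in((362,325),(150,412),(63,350))]
print("foot scene",g,np.linalg.norm(g[0]-g[1]),np.linalg.norm(g[1]-g[2]))
print("handle mid scene",S(605,418,.045), "bore",S(230,224,.075))
print("boxfront",T(340,150,0),T(715,122,0),"vice",cast(c,217,226,.12),cast(c,217,255,.12),cast(c,183,226,.12))
print(proj(s,(a+b)/2),proj(s,tip))
E
```

```text
tip [ 0.4884 -0.2748  0.045 ] a [ 0.4933 -0.3083  0.045 ] b [ 0.5056 -0.3914  0.045 ] 0.08403544276608683 mid [ 0.4994 -0.3499  0.045 ] yaw 98.46101079274516 tip-mid 0.0758778235983955 98.33642582297075
cradle [ 0.4989 -0.3481  0.008 ] [np.float64(0.06429021603187188), np.float64(0.107334921262425), np.float64(0.06362912232444996), np.float64(0.10899988299543432)] [np.float64(98.74040568649954), np.float64(99.08443161074644)]
foot [array([ 0.589 , -0.1177,  0.012 ]), array([ 0.5692, -0.184 ,  0.012 ]), array([ 0.4527, -0.15  ,  0.012 ]), array([ 0.4737, -0.0829,  0.012 ])] [ 0.5212 -0.1337  0.012 ] [np.float64(0.1204560910411749), np.float64(0.06915226218703645), np.float64(0.1213391502478392), np.float64(0.07033724085498756)] [np.float64(73.35711320202074), np.float64(72.63994652037803), np.float64(-16.234248399821215)]
foot scene [array([ 0.5597, -0.1879,  0.012 ]), array([ 0.4446, -0.1563,  0.012 ]), array([ 0.4655, -0.0878,  0.012 ])] 0.11936203931502468 0.07162613293884841
handle mid scene [ 0.4987 -0.348   0.045 ] bore [ 0.5093 -0.153   0.075 ]
boxfront [ 0.6146 -0.2309  0.    ] [ 0.6297 -0.4569  0.    ] vice [ 0.4297 -0.0934  0.12  ] [ 0.3556 -0.0939  0.12  ] [ 0.4305 -0.0051  0.12  ]
[302.0123 218.6961] [267.2419 210.6718]
```

```bash
python3 -m crank '[[[30,-10,0,-8,1],[65,-20,0,-16,1],[100,-30,5,-24,1],[135,-42,15,-32,1],[170,-53,25,-40,1],[205,-64,40,-48,1],[235,-74,55,-56,1],[265,-83,75,-64,1],[285,-89,90,-72.2,1],[292.5,-91,100,-72.2,1],[292.5,-91,100,-72.2,1],[292.5,-91,100,-72.2,1]]]' 50; python3 - <<'E'
from h import *
s=r.read_state(); print(s["joint_positions"],s["ft_force"],s["torque"]); m=R.from_quat(s["eef_rot"]).as_matrix(); print(m, np.degrees(np.arctan2(m[1,0],m[0,0])))
c=cam("top"); crop(c,250,160,370,245,6,"t2.png")
print(proj(c,[s["ee_pos"]]) if 0 else proj(c,s["ee_pos"]))
E
```

```text
time: 1.5
ee_pos: [0.4983, -0.3502, 0.123]
eef_rot: [0.654, 0.756, -0.0, 0.0]
ft_force: [0.1, -0.2, -0.5]
width: 0.0869
grip_force: 0.0
[ 0.83946212  0.39629536 -0.37913465  1.61114402  0.15712897  1.1640253
  0.56900555] [ 0.10049683 -0.15874577 -0.47644215] [-0.05297942 -0.05872093  0.01961785]
[[-1.43823327e-01  9.89603355e-01 -2.23243684e-04]
 [ 9.89603048e-01  1.43823090e-01 -8.51776701e-04]
 [-8.10813485e-04 -3.43427989e-04 -9.99999612e-01]] 98.2691493257969
[315.27341173 198.74863323]
```

View pics/t2.png

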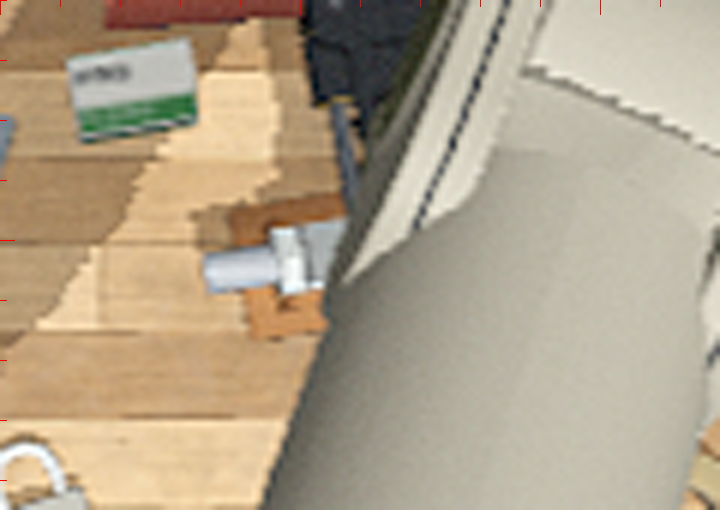

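The top view shows the gripper straddling the handle, with the go plug at about (290,205); the rest is hidden by the arm. I'm descending to grip it.

```bash
python3 -m crank '[[[0.5,0,25,0,1],[1,0,50,0,1],[1,0,75,0,1],[1,0,90,0,1],[1,0,96,0,0.5],[1,0,96,0,0],[1,0,96,0,-0.5],[1,0,96,0,-1],[1,0,96,0,-1],[1,0,96,0,-1],[1,0,96,0,-1],[1,0,96,0,-1]]]' 55; python3 -c "
from h import *
s=cam('scene');crop(s,180,120,340,240,5,'s2.png')"
```

```text
time: 2.75
ee_pos: [0.4992, -0.3478, 0.0267]
eef_rot: [0.652, 0.758, 0.0, 0.0]
ft_force: [6.9, 0.7, 4.4]
width: 0.0315
grip_force: 5.3
```

View pics/s2.png

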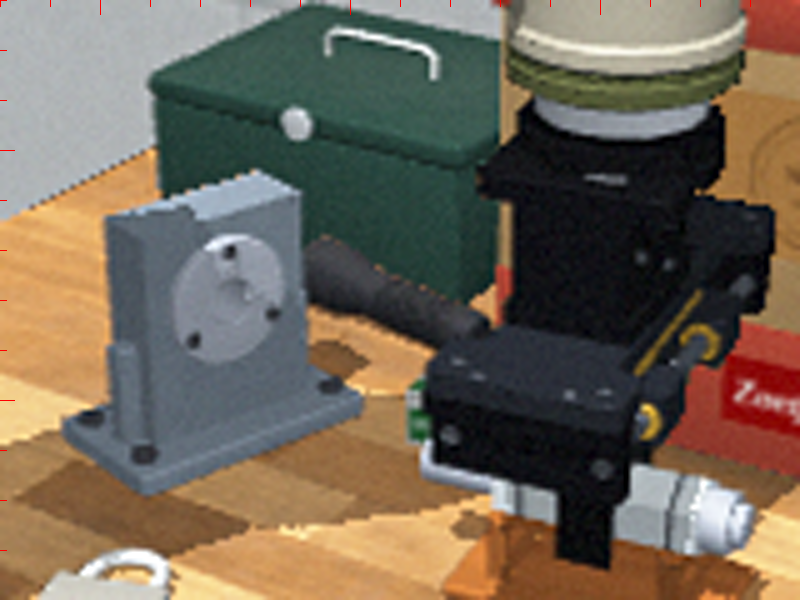

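```bash
python3 -m crank '[[[0,0,0,0,-1],[0,0,0,0,-1],[0,0,0,0,-1],[0,0,0,0,-1],[0,0,-5,0,-1],[0,0,-15,0,-1],[0,0,-35,0,-1],[0,0,-55,0,-1],[0,0,-60,0,-1],[0,0,-60,0,-1],[0,0,-60,0,-1]]]' 55; python3 - <<'E'
from h import *
s=r.read_state(); m=R.from_quat(s["eef_rot"]).as_matrix(); print(s["ee_pos"],np.degrees(np.arctan2(m[1,0],m[0,0])),s["ft_force"])
c=cam("top"); cv2.imwrite("pics/t3.png",c["image"][:,:,::-1]); sc=cam("scene")
i=np.vstack([cv2.resize(c["image"][150:235,205:345,::-1],None,fx=4.2,fy=3.5,interpolation=3)[:298],cv2.resize(sc["image"][150:235,190:330,::-1],None,fx=4.2,fy=3.5,interpolation=3)])
cv2.imwrite("pics/m3.png",i)
E
```

```text
time: 3.9
ee_pos: [0.4983, -0.3476, 0.0857]
eef_rot: [0.653, 0.758, -0.0, -0.001]
ft_force: [-0.1, -0.9, -1.0]
width: 0.0294
grip_force: 55.0
[ 0.49826838 -0.34763026  0.08572061] 98.53344800908368 [-0.08260221 -0.86237498 -0.95083442]
```

View pics/m3.png

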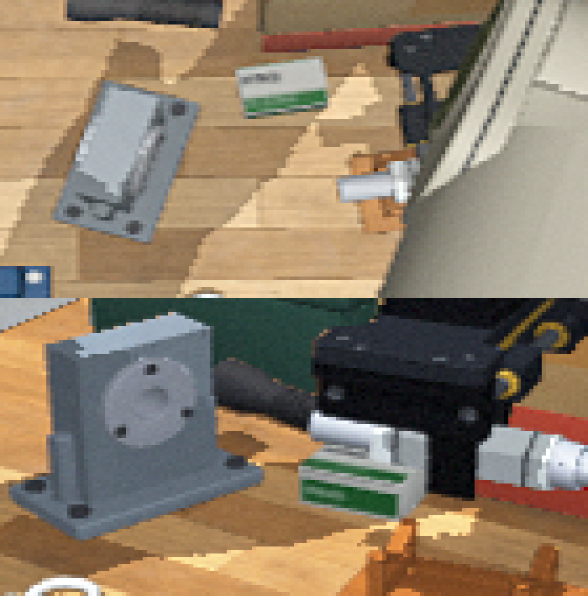

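```bash
python3 -m crank '[[[10,1,0,5,-1],[30,2,0,10,-1],[55,4,0,16,-1],[80,5,5,22,-1],[98,6,15,25.2,-1],[105,6.3,25,25.2,-1],[107,6.3,29,25.2,-1],[107,6.3,29,25.2,-1],[107,6.3,29,25.2,-1],[107,6.3,29,25.2,-1]]]'; python3 - <<'E'
from h import *
s=r.read_state(); m=R.from_quat(s["eef_rot"]).as_matrix(); print(s["ee_pos"],np.degrees(np.arctan2(m[1,0],m[0,0])),s["ft_force"],s["joint_positions"])
c=cam("top"); sc=cam("scene"); k=5
up=lambda i:cv2.resize(i[:,:,::-1],None,fx=k,fy=k,interpolation=2)
i=np.hstack([up(c["image"][165:225,210:290]),up(sc["image"][145:205,210:290])])
cv2.imwrite("pics/m4.png",i)
a=np.array([.287,.958,0]); b=np.array([.5207,-.134,.075])
for n,cc in(("t",c),("s",sc)): print(n,"mouth",proj(cc,b-.022*a),"tip",proj(cc,b-.037*a))
np.savez("cam4.npz",t=c["image"],s=sc["image"])
E
```

```text
time: 5.0
ee_pos: [0.4895, -0.2421, 0.0579]
eef_rot: [0.802, 0.597, 0.0, 0.0]
ft_force: [-0.4, 0.2, -0.7]
width: 0.0297
grip_force: 55.0
[ 0.48946206 -0.24209093  0.05785981] 73.2962652926595 [-0.39543978  0.20757874 -0.6855811 ] [ 0.68238075  0.3393684  -0.35630847  1.83625218  0.13965942  0.98964491
 -0.02363174]
t mouth [241.56083944 195.43723664] tip [246.7800599  196.94332385]
s mouth [228.14342555 179.19292469] tip [232.16397025 181.45915004]
```

View pics/m4.png

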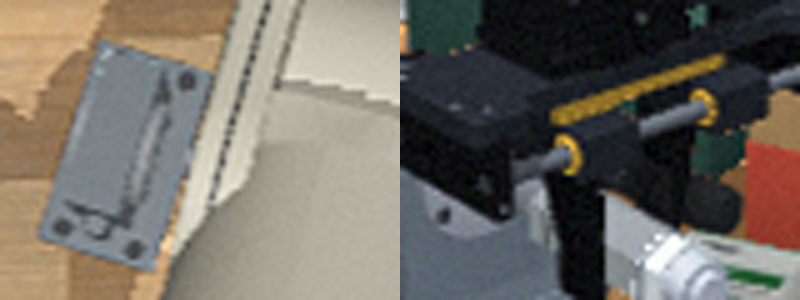

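The gripper hides the mouth in both views: only the bush edge shows in the scene at about (219,187), and the arm covers the tip in the top view. I'll check the housing estimate against the points read earlier in the scene.

```bash
python3 - <<'E'
from h import *
np.set_printoptions(precision=2,suppress=True)
s=cam("scene"); t=cam("top")
a=np.array([.287,.958,0]); y=np.array([-.958,.287,0]); o=np.array([.5207,-.134,0]); z=np.array([0,0,1])
P=lambda x,yy,zz:o+(x*a+yy*y+zz*z)/1000
px=lambda u,v:np.array([180+u/5,135+v/5])
obs={(-16,-42,113):(300,118),(-16,42,113):(148,167),(16,42,113):(105,147),(-36,62,0):(150,417),(-36,62,12):(150,400),(-36,-62,12):(363,318),(36,62,12):(62,343),(-22,0,75):(228,224),(-22,0,105):(228,158),(-22,0,45):(226,290)}
for k,v in obs.items(): print(k,"pred",proj(s,P(*k)),"obs-pred",px(*v)-proj(s,P(*k)))
print("px per 1mm x,y,z",[proj(s,P(*(np.array((-22,0,75))+e)))-proj(s,P(-22,0,75)) for e in np.eye(3)])
tx=lambda u,v:np.array([200+u/5,135+v/5])
for k,v in {(-36,-62,12):(262,222),(-36,62,12):(205,420),(36,62,12):(90,385),(16,-42,113):(150,190)}.items(): print("top",k,tx(*v)-proj(t,P(*k)))
E
```

```text
(-16, -42, 113) pred [241.18 157.69] obs-pred [-1.18  0.91]
(-16, 42, 113) pred [209.76 167.66] obs-pred [-0.16  0.74]
(16, 42, 113) pred [201.58 163.08] obs-pred [-0.58  1.32]
(-36, 62, 0) pred [210.21 220.17] obs-pred [-0.21 -1.77]
(-36, 62, 12) pred [209.89 215.43] obs-pred [ 0.11 -0.43]
(-36, -62, 12) pred [254.29 198.11] obs-pred [-1.69  0.49]
(36, 62, 12) pred [192.4  203.21] obs-pred [-0.    0.39]
(-22, 0, 75) pred [228.14 179.19] obs-pred [-2.54  0.61]
(-22, 0, 105) pred [227.61 166.77] obs-pred [-2.01 -0.17]
(-22, 0, 45) pred [228.66 191.27] obs-pred [-3.46  1.73]
px per 1mm x,y,z [array([-0.26, -0.15]), array([-0.37,  0.13]), array([-0.02, -0.41])]
top (-36, -62, 12) [-0.78  0.19]
top (-36, 62, 12) [-0.22 -0.6 ]
top (36, 62, 12) [ 0.42 -0.71]
top (16, -42, 113) [-1.66 -1.82]
```

```bash
python3 - <<'E'
from h import *
np.set_printoptions(precision=2,suppress=True,linewidth=200)
s=cam("scene"); im=cv2.imread("pics/scene0.png"); g=cv2.GaussianBlur(cv2.cvtColor(im,6),(3,3),0)
print(g[166:194:2,198:246])
_,m=cv2.threshold(cv2.cvtColor(im,6)[160:200,208:241],0,255,cv2.THRESH_OTSU)
cs,_=cv2.findContours(m,cv2.RETR_EXTERNAL,cv2.CHAIN_APPROX_NONE)
k=max(cs,key=cv2.contourArea); print(_ , cv2.contourArea(k),cv2.fitEllipse(cv2.convexHull(k)))
a=np.array([.287,.958,0]); y=np.array([-.958,.287,0]); o=np.array([.5207,-.134,0])
for yy in(-42,42):print(yy,proj(s,o-.016*a+yy*y/1000+[0,0,.075]))
th=np.linspace(0,6.283,60);e=np.array([proj(s,o-.022*a+.03*np.cos(t)*y+[0,0,.075+.03*np.sin(t)]) for t in th],np.float32);print("pred",cv2.fitEllipse(e))
E
```

```text
[[209 205 184 154 139 140 147 162 181 193 197 195 191 184 175 168 159 148 139 135 134 131 130 131 135 145 154 159 162 161 158 151 141 134 132 131 131 131 131 130 130 118  87  63  59  62  67  69]
 [202 202 188 160 140 136 137 137 141 145 146 143 137 130 129 132 133 132 131 131 131 136 158 189 215 227 222 204 188 187 190 187 183 177 162 144 133 129 128 129 130 118  87  68  71  77  83  84]
 [199 201 191 163 141 137 138 138 138 137 136 134 133 132 132 132 132 131 131 144 178 215 234 228 210 187 145  95  86 129 167 177 177 177 176 173 160 142 132 129 131 123 100  82  79  81  83  85]
 [190 191 184 162 142 138 138 137 137 136 134 133 134 133 132 132 132 135 158 204 235 230 205 187 181 177 167 155 148 153 166 173 173 173 173 173 170 158 141 132 131 123  99  77  70  72  75  79]
 [190 190 183 161 143 137 136 136 136 136 136 134 132 131 131 130 138 173 217 233 216 193 182 177 175 173 173 170 161 155 161 170 173 174 173 173 173 167 151 136 133 126 100  70  58  60  64  68]
 [189 191 185 166 145 138 138 138 137 136 135 133 131 131 131 138 169 213 228 209 188 179 176 174 172 163 149 137 128 122 126
[... 1253 characters left out ...]
 141 117 120 129 132 126 112 111 124 132 132 132 134 134 131 126 126 136 147 154 163 170 171 170 171 169 165 156 142 129 117 112 113 113 114 113 113 114 117 120 115 110 110 109 107]
 [181 181 171 139 112 111 118 122 121 111 105 116 128 132 133 133 134 135 132 124 118 118 123 131 140 143 139 132 127 121 116 113 112 112 113 114 114 114 113 111 112 116 122 119 114 111 110 110]]
[[[ 1 -1 -1 -1]
  [ 2  0 -1 -1]
  [ 3  1 -1 -1]
  [-1  2 -1 -1]]] 391.5 ((16.532106399536133, 18.911230087280273), (21.36590576171875, 26.33819580078125), 28.792495727539062)
-42 [241.6  173.16]
42 [210.78 183.7 ]
pred ((227.94473266601562, 179.08355712890625), (20.186689376831055, 27.16551399230957), 29.457401275634766)
```

```bash
cat > st.py <<'E'
from h import *
s=r.read_state(); m=R.from_quat(s["eef_rot"]).as_matrix()
a=np.array([np.cos(np.radians(73.3)),np.sin(np.radians(73.3)),0]); y=np.array([-a[1],a[0],0]); p=s["ee_pos"]-[.5207,-.134,0]
F=s["ft_force"]
print("t %.1f ax %.2f y %.2f z %.2f yaw %.2f | F ax %.1f y %.1f z %.1f | M %s w %.4f g %.0f"%(s["time"],1e3*p@a,1e3*p@y,1e3*p[2],np.degrees(np.arctan2(m[1,0],m[0,0])),F@a,F@y,F[2],np.round(s["torque"],2),s["width"],s["grip_force"]))
E
python3 st.py; python3 -m crank '[[[2,-2,0,0,-1],[5,-4,0,0,-1],[9,-4,0,0,-1],[12,-4,0,0,-1],[13,-4,0,0,-1],[14,-4,0,0,-1],[15,-4,0,0,-1],[16,-4,0,0,-1],[16,-4,0,0,-1],[16,-4,0,0,-1]]]'; python3 st.py
```

```text
t 5.2 ax -111.76 y -0.83 z 57.73 yaw 73.34 | F ax 0.1 y -0.4 z -1.8 | M [ 0.01 -0.06  0.01] w 0.0295 g 55
time: 6.25
ee_pos: [0.49, -0.2246, 0.0576]
eef_rot: [0.802, 0.597, -0.0, 0.0]
ft_force: [-0.7, -0.6, -1.9]
width: 0.0291
grip_force: 55.0
t 6.2 ax -95.58 y 3.34 z 57.56 yaw 73.34 | F ax -0.8 y 0.5 z -1.9 | M [ 0.   -0.05 -0.01] w 0.0291 g 55
```

```bash
python3 -m crank '[[[0.7,0,0,0,-1],[1.4,0,0,0,-1],[2,0,0,0,-1],[2,0,0,0,-1]]]'|grep force:; python3 st.py;  python3 -m crank '[[[0.7,0,0,0,-1],[1.4,0,0,0,-1],[2,0,0,0,-1],[2,0,0,0,-1]]]'|grep force:; python3 st.py
```

```text
ft_force: [-1.3, -4.9, -1.6]
grip_force: 55.0
t 6.7 ax -94.84 y 3.39 z 57.57 yaw 73.28 | F ax -5.1 y -0.1 z -1.6 | M [-1.1   0.26  0.05] w 0.0290 g 55
ft_force: [-3.4, -10.3, -1.8]
grip_force: 55.0
t 7.0 ax -94.73 y 3.50 z 57.60 yaw 73.20 | F ax -10.9 y 0.3 z -1.8 | M [-2.22  0.61  0.06] w 0.0294 g 55
```

Contact is at ax ≈ -94.9 with stiffness about 2.9 N/mm. The contact moment tells which side of the plug rests on the bush, so I'll press at other heights to read the direction of the offset.

```bash
cat > st.py <<'E'
from h import *
L=[]
for i in range(4):
    s=r.read_state(); L.append(np.r_[s["ee_pos"],s["ft_force"],s["torque"]]); r.camera("top")
v=np.mean(L,0); m=R.from_quat(s["eef_rot"]).as_matrix()
a=np.array([np.cos(np.radians(73.3)),np.sin(np.radians(73.3)),0]); y=np.array([-a[1],a[0],0]); p=v[:3]-[.5207,-.134,0]
F=v[3:6]; M=v[6:]
print("t %.1f ax %.2f y %.2f z %.2f yaw %.2f | F ax %.2f y %.2f z %.2f | M ax %.3f y %.3f z %.3f w %.4f g %.0f"%(s["time"],1e3*p@a,1e3*p@y,1e3*p[2],np.degrees(np.arctan2(m[1,0],m[0,0])),F@a,F@y,F[2],M@a,M@y,M[2],s["width"],s["grip_force"]))
E
python3 st.py; python3 -m crank '[[[-3,0,0,0,-1],[-6,0,0,0,-1],[-6,0,-3,0,-1],[-6,0,-3,0,-1]]]'|grep time; python3 st.py;python3 -m crank '[[[3,0,0,0,-1],[5,0,0,0,-1],[6,0,0,0,-1],[6,0,0,0,-1]]]'|grep time; python3 st.py
python3 -m crank '[[[-3,0,0,0,-1],[-6,0,0,0,-1],[-6,0,6,0,-1],[-3,0,6,0,-1],[-1,0,6,0,-1],[0,0,6,0,-1],[0,0,6,0,-1]]]'|grep time; python3 st.py;
```

```text
t 7.2 ax -94.72 y 3.48 z 57.59 yaw 73.20 | F ax -10.99 y 0.09 z -1.71 | M ax -0.080 y 2.326 z 0.046 w 0.0299 g 55
time: 7.65
t 7.8 ax -97.12 y 3.14 z 60.81 yaw 73.37 | F ax -0.07 y 0.00 z -1.53 | M ax -0.062 y -0.006 z -0.026 w 0.0296 g 55
time: 8.25
t 8.4 ax -94.86 y 3.57 z 60.53 yaw 73.19 | F ax -11.36 y 0.01 z -1.75 | M ax -0.053 y 2.366 z -0.009 w 0.0293 g 55
time: 9.15
t 9.3 ax -94.59 y 3.87 z 54.25 yaw 73.23 | F ax -11.78 y 0.94 z -2.67 | M ax 0.061 y 2.648 z 0.126 w 0.0293 g 55
```

```bash
python3 -m crank '[[[-3,0,0,0,-1],[-6,0,0,0,-1],[-6,3,-0.5,0,-1],[-3,3,-0.5,0,-1],[-1,3,-0.5,0,-1],[0,3,-0.5,0,-1],[0,3,-0.5,0,-1]]]'|grep time; python3 st.py;
```

```text
time: 10.05
t 10.2 ax -94.57 y 0.11 z 55.30 yaw 73.20 | F ax -12.12 y -0.63 z -0.73 | M ax -0.141 y 2.492 z -0.163 w 0.0295 g 55
```

```bash
python3 -m crank '[[[-3,0,0,0,-1],[-6,0,0,0,-1],[-6,-1.9,0.3,0,-1],[-3,-1.9,0.3,0,-1],[-1,-1.9,0.3,0,-1],[0,-1.9,0.3,0,-1],[0,-1.9,0.3,0,-1]]]'|grep time; python3 st.py;
```

```text
time: 10.95
t 11.1 ax -91.20 y 2.16 z 54.80 yaw 73.35 | F ax 0.18 y -0.04 z -1.53 | M ax -0.122 y -0.013 z -0.020 w 0.0294 g 55
```

It dropped in at y≈2.1, z≈54.8 with no force. I'm advancing in stages.

```bash
python3 -m crank '[[[3,0,0,0,-1],[6,0,0,0,-1],[9,0,0,0,-1],[12,0,0,0,-1],[12,0,0,0,-1]]]'|grep time; python3 st.py
```

```text
time: 11.65
t 11.8 ax -79.16 y 2.16 z 54.81 yaw 73.35 | F ax 0.39 y -0.60 z -1.09 | M ax -0.232 y -0.132 z -0.062 w 0.0295 g 55
```

```bash
python3 -m crank '[[[4,0,0,0,-1],[8,0,0,0,-1],[12,0,0,0,-1],[15,0,0,0,-1],[15,0,0,0,-1]]]'|grep time; python3 st.py;  python3 -m crank '[[[1,0,0,0,-1],[2,0,0,0,-1],[3,0,0,0,-1],[4,0,0,0,-1],[5,0,0,0,-1],[5,0,0,0,-1],[5,0,0,0,-1]]]'|grep time; python3 st.py
```

```text
time: 12.35
t 12.5 ax -64.04 y 2.12 z 54.83 yaw 73.35 | F ax 0.62 y -1.79 z -1.30 | M ax -0.418 y -0.243 z -0.139 w 0.0293 g 55
time: 13.25
t 13.4 ax -61.12 y 2.25 z 54.82 yaw 73.26 | F ax -5.81 y -2.04 z -0.61 | M ax -0.465 y 1.222 z -0.176 w 0.0296 g 55
```

```bash
python3 -m crank '[[[1,0,0,0,-1],[2,0,0,0,-1],[2,0,0,0,-1],[2,0,0,0,-1],[2,0,0,0,-1]]]'|grep time; python3 st.py; python3 -m crank '[[[-2,0,0,0,-1],[-4,0,0,0,-1],[-5,0,0,0,-1],[-5,0,0,0.8,-1],[-5,0,0,1.5,-1],[-5,0,0,1.5,-1]]]'|grep time; python3 st.py;  python3 -m crank '[[[0,0,0,-1,-1],[0,0,0,-2,-1],[0,0,0,-3,-1],[0,0,0,-3,-1]]]'|grep time; python3 st.py
```

```text
time: 13.95
t 14.1 ax -61.02 y 2.32 z 54.85 yaw 73.18 | F ax -11.57 y -1.51 z -0.20 | M ax -0.416 y 2.430 z -0.204 w 0.0294 g 55
time: 14.75
t 14.9 ax -62.32 y 2.70 z 54.54 yaw 71.87 | F ax 0.66 y 1.08 z -1.55 | M ax 0.105 y -0.108 z 0.106 w 0.0292 g 55
time: 15.35
t 15.5 ax -62.37 y 0.60 z 55.41 yaw 74.86 | F ax 1.09 y -6.03 z -3.08 | M ax -1.376 y -0.140 z -0.446 w 0.0296 g 55
```

```bash
python3 -m crank '[[[0,0,0,1,-1],[0,0,0,1.9,-1],[0,0,0,1.9,-1]]]'|grep time; python3 st.py; python3 -m crank '[[[-3,0,0,0,-1],[-8,0,0,0,-1],[-14,0,0,0,-1],[-20,0,0,0,-1],[-27,0,0,0,-1],[-34,0,0,0,-1],[-40,0,0,0,-1],[-45,0,0,0,-1],[-45,0,0,0,-1],[-45,0,-20,0,-1],[-45,0,-55,0,-1],[-45,0,-80,0,-1],[-45,0,-82,0,-1],[-45,0,-82,0,-1]]]'; python3 st.py
```

```text
time: 15.85
t 16.0 ax -62.61 y 2.43 z 54.69 yaw 72.97 | F ax 0.28 y -0.38 z -1.30 | M ax -0.211 y -0.009 z -0.033 w 0.0294 g 55
time: 17.45
ee_pos: [0.4876, -0.2361, 0.1369]
eef_rot: [0.804, 0.595, 0.0, 0.0]
ft_force: [-0.1, -0.0, -2.4]
width: 0.0293
grip_force: 55.0
t 17.6 ax -107.34 y 2.99 z 135.93 yaw 72.96 | F ax 0.08 y -0.04 z -2.10 | M ax -0.066 y -0.008 z -0.006 w 0.0293 g 55
```

```bash
python3 -m crank '[[[15,0,0,0,-1],[45,0,0,0,-1],[85,0,0,0,-1],[125,0,0,0,-1],[165,0,0,0,-1],[190,0,0,0,-1],[202,0.2,0,0,-1],[202,0.2,0,0,-1],[202,0.2,20,0,-1],[202,0.2,45,0,-1],[202,0.2,65,0,-1],[202,0.2,78,0,-1],[202,0.2,81,0,-1],[202,0.2,81,0,-1],[202,0.2,81,0,-1]]]'; python3 st.py; python3 - <<'E'
from h import *
c=cam("top"); s=cam("scene")
up=lambda i:cv2.resize(i[:,:,::-1],None,fx=4,fy=4,interpolation=2)
cv2.imwrite("pics/m5.png",np.hstack([up(c["image"][150:250,180:280]),up(s["image"][130:230,170:270])]))
E
```

```text
time: 19.15
ee_pos: [0.5474, -0.0435, 0.0567]
eef_rot: [0.804, 0.594, 0.0, 0.001]
ft_force: [-0.4, 0.8, 0.1]
width: 0.0296
grip_force: 55.0
t 19.3 ax 94.46 y 0.41 z 56.72 yaw 72.94 | F ax -0.03 y -0.02 z -1.12 | M ax -0.078 y -0.003 z 0.006 w 0.0298 g 55
```

View pics/m5.png

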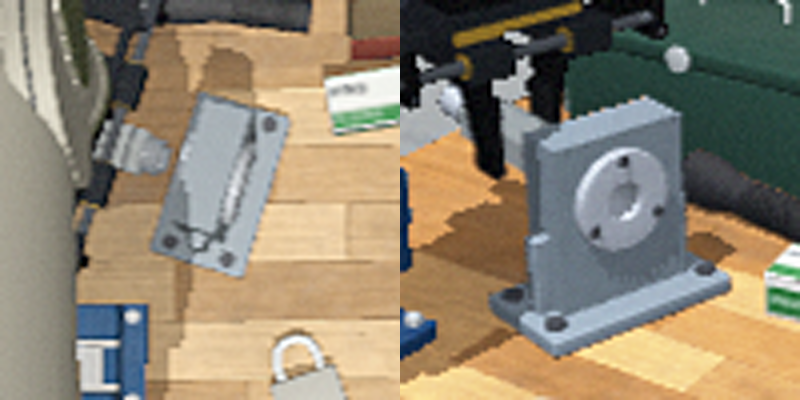

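Top view: the gauge is on the far side with its no-go nose at about (221,188), facing the bush; nothing has been disturbed. I'm correcting y and z, then entering.

```bash
python3 -m crank '[[[0,-1.1,1.9,0,-1],[-4,-1.1,1.9,0,-1],[-8,-1.1,1.9,0,-1],[-8,-1.1,1.9,0,-1]]]'|grep time; python3 st.py; python3 -m crank '[[[-1,0,0,0,-1],[-2,0,0,0,-1],[-3,0,0,0,-1],[-4,0,0,0,-1],[-5,0,0,0,-1],[-5,0,0,0,-1]]]'|grep time; python3 st.py
```

```text
time: 19.85
t 20.0 ax 85.99 y 2.17 z 53.85 yaw 72.94 | F ax 0.27 y -0.05 z -1.48 | M ax -0.053 y 0.006 z 0.003 w 0.0293 g 55
time: 20.65
t 20.8 ax 81.40 y 2.26 z 53.85 yaw 72.95 | F ax 0.42 y -0.20 z -2.05 | M ax -0.055 y 0.019 z 0.005 w 0.0293 g 55
```

```bash
python3 -m crank '[[[-1,0,0,0,-1],[-2,0,0,0,-1],[-3,0,0,0,-1],[-4,0,0,0,-1],[-4,0,0,0,-1]]]'|grep time; python3 st.py
```

```text
time: 21.35
t 21.5 ax 79.00 y 2.29 z 54.00 yaw 73.01 | F ax 5.21 y -0.34 z -1.71 | M ax -0.086 y -1.238 z -0.060 w 0.0293 g 55
```

The shoulder stopped at ax 79.0, exactly 140 mm from the home position, so the nose is 5 mm inside. I'm pressing to about 10 N and holding.

```bash
python3 -m crank '[[[-1,0,0,0,-1],[-1.8,0,0,0,-1],[-1.8,0,0,0,-1],[-1.8,0,0,0,-1]]]'|grep time; python3 st.py; python3 -m crank '[[[0,0,0,0,-1],[0,0,0,0,-1],[0,0,0,0,-1],[0,0,0,0,-1],[0,0,0,0,-1],[0,0,0,0,-1],[0,0,0,0,-1],[0,0,0,0,-1],[0,0,0,0,-1],[0,0,0,0,-1],[0,0,0,0,-1],[0,0,0,0,-1]]]'|grep time; python3 st.py
```

```text
time: 21.95
t 22.1 ax 78.95 y 2.31 z 54.13 yaw 73.08 | F ax 10.73 y -0.24 z -2.66 | M ax -0.101 y -2.327 z -0.070 w 0.0297 g 55
time: 23.35
t 23.5 ax 78.96 y 2.31 z 54.15 yaw 73.09 | F ax 10.97 y 0.32 z -2.45 | M ax -0.094 y -2.319 z -0.095 w 0.0297 g 55
```

```bash
python3 -m crank '[[[3,0,0,0,-1],[8,0,0,0,-1],[14,0,0,0,-1],[20,0,0,0,-1],[20,0,0,0,-1],[20,0,-20,0,-1],[20,0,-55,0,-1],[20,0,-80,0,-1],[20,0,-84,0,-1],[15,0,-84,0,-1],[-15,0,-84,0,-1],[-55,0,-84,0,-1],[-95,0,-84,0,-1],[-135,0,-84,0,-1],[-170,0,-84,0,-1],[-188,0,-84,0,-1],[-190,0,-84,0,-1],[-190,0,-84,0,-1]]]'; python3 - <<'E'
from h import *
s=r.read_state(); m=R.from_quat(s["eef_rot"]).as_matrix(); yaw=np.degrees(np.arctan2(m[1,0],m[0,0]))
print(s["ee_pos"],yaw,"tool shift",1e3*m.T@(np.array([.4985,-.3477,.085])-s["ee_pos"]),"turn",-(98.5-yaw))
E
```

```text
time: 25.35
ee_pos: [0.4838, -0.2422, 0.1365]
eef_rot: [0.804, 0.594, -0.0, -0.001]
ft_force: [1.2, 0.1, -1.4]
width: 0.0291
grip_force: 55.0
[ 0.48376731 -0.24223983  0.13653979] 72.90084057437292 tool shift [-96.49656741  45.19109605  51.39481484] turn -25.59915942562708
```

```bash
python3 -m crank '[[[-15,7,0,-5,-1],[-35,17,0,-11,-1],[-60,28,0,-17,-1],[-80,38,5,-23,-1],[-93,44,20,-25.6,-1],[-96.5,45.2,40,-25.6,-1],[-96.5,45.2,51,-25.6,-1],[-96.5,45.2,51,-25.6,-1],[-96.5,45.2,51,-25.6,-1]]]'; python3 - <<'E'
from h import *
c=cam("top"); s=cam("scene"); c=cam("top"); s=cam("scene")
up=lambda i:cv2.resize(i[:,:,::-1],None,fx=4,fy=4,interpolation=2)
cv2.imwrite("pics/m6.png",np.hstack([up(c["image"][150:250,255:355]),up(s["image"][160:260,250:350])]))
s=r.read_state(); m=R.from_quat(s["eef_rot"]).as_matrix(); yaw=np.degrees(np.arctan2(m[1,0],m[0,0]))
print(s["ee_pos"],yaw,"tool shift",1e3*m.T@(np.array([.4985,-.3477,.0267])-s["ee_pos"]),"turn",-(98.5-yaw))
E
```

```text
time: 26.25
ee_pos: [0.5001, -0.3467, 0.0872]
eef_rot: [0.652, 0.758, 0.0, -0.0]
ft_force: [0.1, -0.8, -1.3]
width: 0.0297
grip_force: 55.0
[ 0.50000115 -0.34790785  0.08787218] 98.5700653795304 tool shift [ 0.49621334 -1.52052353 61.17004181] turn 0.07006537953040493
```

View pics/m6.png

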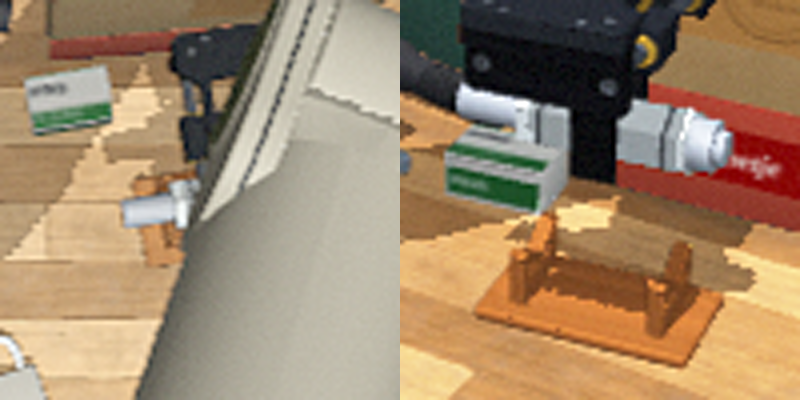

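The gauge hangs aligned above the cradle's two V uprights. I'm lowering it.

```bash
python3 -m crank '[[[0.3,-1.4,0,0,-1],[0.3,-1.4,20,0,-1],[0.3,-1.4,40,0,-1],[0.3,-1.4,52,0,-1],[0.3,-1.4,57,0,-1],[0.3,-1.4,57,0,-1],[0.3,-1.4,57,0,-1]]]'|grep -A3 time; python3 st.py; python3 -m crank '[[[0,0,1,0,-1],[0,0,2,0,-1],[0,0,3,0,-1],[0,0,4,0,-1],[0,0,4,0,-1]]]' | grep -A3 time; python3 st.py
```

```text
time: 27.15
ee_pos: [0.4985, -0.3482, 0.0307]
eef_rot: [0.652, 0.758, 0.0, 0.001]
ft_force: [0.8, 0.1, -1.3]
t 27.3 ax -211.57 y -40.33 z 30.79 yaw 98.54 | F ax 0.42 y -0.14 z -1.50 | M ax -0.110 y -0.020 z -0.016 w 0.0296 g 55
time: 27.85
ee_pos: [0.4993, -0.3481, 0.027]
eef_rot: [0.652, 0.758, 0.0, 0.001]
ft_force: [0.9, 1.3, 5.4]
t 28.0 ax -211.20 y -41.03 z 27.00 yaw 98.56 | F ax 1.30 y -1.30 z 5.99 | M ax -0.236 y -0.270 z -0.001 w 0.0294 g 55
```

```bash
python3 -m crank '[[[0,0,-1,0,-1],[0,0,-1,0,-0.3],[0,0,-1,0,-0.2],[0,0,-1,0,0],[0,0,-1,0,0.3],[0,0,-1,0,0.6],[0,0,-1,0,1],[0,0,-1,0,1],[0,0,-1,0,1],[0,0,-1,0,1]]]' 20|grep -A6 time; python3 -m crank '[[[0,0,-10,0,1],[0,0,-30,0,1],[0,0,-60,0,1],[0,0,-100,0,1],[0,0,-110,0,1],[-40,0,-110,0,1],[-90,0,-110,0,1],[-140,-20,-110,0,1],[-190,-60,-110,0,1],[-210,-90,-110,0,1],[-210,-90,-110,0,1],[-210,-90,-110,0,1]]]'; python3 - <<'E'
from h import *
c=cam("top"); s=cam("scene")
up=lambda i:cv2.resize(i[:,:,::-1],None,fx=4,fy=4,interpolation=2)
cv2.imwrite("pics/m7.png",np.hstack([up(c["image"][150:250,255:355]),up(s["image"][160:260,230:330])]))
E
```

```text
time: 29.05
ee_pos: [0.498, -0.3479, 0.0269]
eef_rot: [0.652, 0.758, -0.0, 0.0]
ft_force: [0.5, -0.3, 0.1]
width: 0.0822
grip_force: 0.0
time: 30.25
ee_pos: [0.4382, -0.5706, 0.1367]
eef_rot: [0.654, 0.757, -0.0, -0.0]
ft_force: [0.3, 0.4, -1.6]
width: 0.0869
grip_force: 0.0
```

View pics/m7.png

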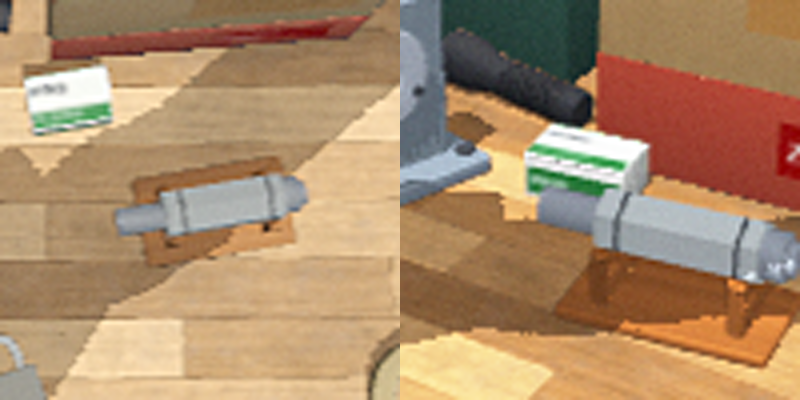

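The gauge is back in both V notches, with its centre at about (310,201) as at the start; the carton and everything else in view is undisturbed.

```bash
python3 -c "
from bench import r
print(r.close_job())"
```

```text
the job is handed in; nothing more can be done
None
```

The job is handed in: the go end went fully home, the no-go end was refused at about 11 N for over a second, and the gauge is back in its cradle after about 30 s of robot time, with about 12 N the highest measured force.

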